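# File the strop and the sharpening stone in their rack slots

### The arm

A 7-joint arm with a two-finger parallel gripper is mounted at the origin on the work surface. World frame = base frame: x ahead of the robot, y to its left, z up, the work surface at z = 0. Lengths are in m, angles in rad, forces in N, time in s.
With the tool pointing down it reaches from about 0.425 to 0.95 m from the base axis. Payload 4.7 kg.
Tool frame: the origin (TCP) lies midway between the tips of the shut fingers; the grasp point (between the pads) lies bot.grip_depth behind it (bot.grip_depth is the distance from the TCP to the grasp point, in m); z points along the fingers, y is the line along which they close (so a half turn about z gives the same grasp; the last joint's range is limited). The gripper opens to 87 mm and grips with 3 to 60 N. Pads are 19 mm wide; open, the fingers measure 117 mm over their backs; the gripper's body (75 mm by 190 mm) begins 51 mm behind the grasp point.
Start: joints at [-1.218, 0.469, -0.049, 1.532, 0.024, 1.141, -0.082], TCP at [0.251, 0.626, 0.223] pointing down, gripper open.
Joint ranges: [-2.59, 2.59], [-0.33, 1.99], [-1.39, 1.29], [0.1, 2.45], [-1.04, 4.18], [0.21, 1.99], [-2.66, 2.66]. Speed limits (rad/s): [2.57, 2.57, 3.14, 3.14, 3.14, 3.14, 3.14].

### API

Orientations are given as a unit quaternion [w, x, y, z].
In Python, from bench import bot gives the robot as it stands. Calls block until the motion is done:
- bot.reach(position, orientation): joint-space move of the TCP to a pose.
- bot.movel(position, attitude=None, max_speed=0.15, contact_N=None): straight line of the TCP; attitude=None keeps the orientation; max_speed is the mean speed in m/s. With contact_N (N) it stops when the force on the tool has changed by that much, and returns True; else False.
- bot.set_joints(angles): joint-space move.
- bot.command_gripper(opening, f_grip=None): finger opening in m; f_grip is the grip in N (None keeps the last); returns when the fingers have stopped.
- bot.dwell(seconds).
- bot.inverse_kinematics(position, orientation): joint angles nearest the present ones, or None.
- bot.sense(): the state.
- bot.capture(name): name is "scene" or "top" or "wrist"; returns the picture (400x640x3 uint8, red, green, blue); there is no depth.
- bot.camera_model(name): a dict with "fx", "fy", "cx", "cy" (pixels), "k1" (the pictures are not rectified: a ray, as slopes to the right and down, at radius r is drawn at 1 + k1 r^2 times it, then the intrinsics apply), "rvec" (rotation vector, rad) and "tvec" (3), from world to camera coordinates, as OpenCV has them. Camera axes: x right, y down, z forward; pixel columns grow to the right and rows downward; lengths in m; the calibration is good to about 2 mm. A picture is of the moment at which its call begins: read the wrist's pose just before it. camera_model takes no time and is no camera call; for the wrist camera it gives the pose at the moment of the call.
A pose or a line that the arm cannot do raises bot.MotionError and nothing moves.
- bot.close_job(): hands the job in; it is judged then, once.
The state is a dict: "time": time; "q": joint angles; "joint_vel": joint speeds; "joint_efforts": joint torques, N m; "position": TCP position; "orientation": TCP orientation; "wrist_force": force on the tool from outside, world axes, zero at the start; "moment": the same for the moment, N m; "gripper_width": finger opening in m; "grasp_force": force on a finger pad.
Only numpy, scipy, OpenCV 4.12 (cv2) and the standard library are available. Lean on these libraries where they do the work, as an engineer would, in place of code of your own. Each camera call takes 0.05 s, during which the arm holds its last target. There are 200 camera calls.

### The job

Put the carver's leather strop board and the sharpening stone away in the slotted bench rack, each standing on edge in the slot cut to its own thickness and pushed fully home against the back stop. The thin strop has been left half in the widest slot, which belongs to the stone, so draw it out and file it in the narrowest slot; leave the medium slot empty, and do not topple either part or shift the mallet, the oil can or the tin.

Things in the scene. Friction and masses are not known exactly. Their poses are not given: they have to be found in the camera images.
- strop: Strop board: pale yellow wood with a red-brown leather face, 12 mm thick (y), 120 long (x), 55 high (z), on its long edge. Origin: centre of underside. Either end may go in first. Home: touching the back stop, origin 48 mm inside the mouth, rear end 12 mm out of it. About 0.09 kg. Starts loosely in the widest slot, 55 to 75 mm of it sticking out, a little askew.
- stone: Sharpening stone: one half of its thickness blue, the other half pale grey, 24 mm thick (y), 120 long (x), 55 high (z), on its long edge. Origin: centre of underside. Either end may go in first. Home: touching the back stop, origin 48 mm inside the mouth, rear end 12 mm out of it. About 0.34 kg. Starts on the open bench on the +y side of the rack, at any yaw.
- rack: The fixed bench rack: three cassettes side by side at 55 mm pitch, in an order that differs each time, all facing the same way, with a dark plank 18 mm thick and 85 mm high behind them. Origin: at bench level, at the mouth of the middle cassette; x points into the slots, y across the row.
- slot_narrow: Fixed grey-painted rack cassette, 54 mm wide, 62 high, 122 deep; vertical slot 15 mm wide, for the strop. Origin: mid mouth at bench level; x points into the slot, y across, z up. Slot runs to a back stop at x = 108 mm, no floor: parts slide in on the bench. Wall ends rounded: 10 mm deep lead-in. two dark cross bars, undersides 59 and tops 67 mm up, at x = 12-28 and 88-108 mm: entry by the mouth only.
- slot_medium: Fixed grey-painted rack cassette, 54 mm wide, 62 high, 122 deep; vertical slot 21 mm wide, for an absent board. Origin: mid mouth at bench level; x points into the slot, y across, z up. Slot runs to a back stop at x = 108 mm, no floor: parts slide in on the bench. Wall ends rounded: 8 mm deep lead-in. two dark cross bars, undersides 59 and tops 67 mm up, at x = 12-28 and 88-108 mm: entry by the mouth only.
- slot_wide: Fixed grey-painted rack cassette, 54 mm wide, 62 high, 122 deep; vertical slot 27 mm wide, for the stone. Origin: mid mouth at bench level; x points into the slot, y across, z up. Slot runs to a back stop at x = 108 mm, no floor: parts slide in on the bench. Wall ends rounded: 7 mm deep lead-in. two dark cross bars, undersides 59 and tops 67 mm up, at x = 12-28 and 88-108 mm: entry by the mouth only.
- mallet: Bystander: carver's mallet standing on its dark green head (86 mm across, 100 mm high), wooden handle up, 195 mm tall in all. Origin: centre of the underside. Must not be shifted.
- oil_can: Bystander: small red can, 44 mm across, 80 mm high. Origin: centre of the underside. Must not be shifted.
- tin: Bystander: small amber jar with brass lid, 56 mm across, 40 mm high. Origin: centre of the underside. Must not be shifted.
Things that resemble listed ones, but are neither listed nor needed, are in the scene too. What is shaped like the slot_wide but blue is not meant. Several things have the shape of the strop; the one meant has the colours described above.

How it is judged:
On the way:
1. the strop has been drawn clear of the widest slot ((x of strop in the frame of slot_wide below -0.06 m or y of strop in the frame of slot_wide below -0.04 m or y of strop in the frame of slot_wide above 0.04 m)), for 0.1 s.
At the end, for the whole second after the job is handed in: The strop stands in the narrow slot and the stone in the wide slot, each upright (within 7 degrees), along its slot (within 4.5 degrees), down on the bench, pushed in to within 5 mm of the back stop, and at rest (x of strop in the frame of slot_narrow between 0.043 and 0.053 m and y of strop in the frame of slot_narrow between -0.006 and 0.006 m and z of strop in the frame of slot_narrow between -0.004 and 0.006 m and angle between the x axis of strop and the x axis of slot_narrow, either way round below 0.08 rad and angle between each of strop, stone's own z axis and vertical below 0.12 rad and linear speed of each of strop, stone below 0.01 m/s and x of stone in the frame of slot_wide between 0.043 and 0.053 m and y of stone in the frame of slot_wide between -0.006 and 0.006 m and z of stone in the frame of slot_wide between -0.004 and 0.006 m and angle between the x axis of stone and the x axis of slot_wide, either way round below 0.08 rad); the robot touches nothing.
It fails at once if the strop or the stone is toppled (leaning over 35 degrees) (angle between any of strop, stone's own z axis and vertical above 0.61 rad).
It fails at once if the mallet, oil can or tin is shifted by more than 15 mm or tipped (distance of any of mallet, oil_can, tin from where it was at the start of the episode above 0.015 m or angle between any of mallet, oil_can, tin's own z axis and vertical above 0.35 rad).
It also fails if it takes over 72 s, if anything falls off the work surface, if the arm or the gripper's body presses on something with over 40 N, if the wrist force passes 120 N, or if a joint passes its speed limit or range.

## Working session

There is one attempt and no reset: what is moved stays moved. The work goes in short steps, each a Python script; the robot and the scene stay as the last script left them, time stands still between calls to the robot, and variables do not carry over. Pictures are saved under pics/ and viewed, at most 10 in all, crops included, and the job is handed in when it is done.

```bash
ls; mkdir -p pics; cat > h.py <<'E'
import numpy as np, cv2
from bench import bot
def cam(name):
    m=bot.camera_model(name); return m
def ray(m,uv):
    K=np.array([[m['fx'],0,m['cx']],[0,m['fy'],m['cy']],[0,0,1.]])
    p=(np.atleast_2d(uv).astype(float)-[m['cx'],m['cy']])/[m['fx'],m['fy']]
    s=p.copy()
    for _ in range(30): s=p/(1+m['k1']*(s**2).sum(1,keepdims=True))
    R=cv2.Rodrigues(np.array(m['rvec'],float))[0]; t=np.array(m['tvec'],float)
    d=np.c_[s,np.ones(len(s))]@R; return -R.T@t,d
def onplane(m,uv,z):
    c,d=ray(m,uv); return c+d*((z-c[2])/d[:,2])[:,None]
def proj(m,P):
    R=cv2.Rodrigues(np.array(m['rvec'],float))[0]
    c=np.atleast_2d(P)@R.T+np.array(m['tvec'],float); s=c[:,:2]/c[:,2:]
    s=s*(1+m['k1']*(s**2).sum(1,keepdims=True)); return s*[m['fx'],m['fy']]+[m['cx'],m['cy']]
def shot(name,f):
    m=bot.camera_model(name); im=bot.capture(name)[:,:,::-1].copy(); cv2.imwrite('pics/'+f,im); return m,im
E
python3 - <<'E'
from h import *
for n in ['top','scene','wrist']:
    m,im=shot(n,n+'0.png'); print(n,m)
print(bot.sense(),bot.grip_depth)
E
```

```text
pics
top {'fx': 396.60648081814725, 'fy': 396.60648081814725, 'cx': 314.7411459907139, 'cy': 203.3063086545965, 'k1': -0.06555976471608245, 'rvec': array([ 2.1716413 , -2.12412612,  0.09558153]), 'tvec': array([-0.02949379,  0.49112518,  0.94589235])}
scene {'fx': 502.52376578584295, 'fy': 502.52376578584295, 'cx': 319.80420324027494, 'cy': 198.41386927600325, 'k1': -0.15072552694154417, 'rvec': array([ 2.12182279,  1.16459787, -0.47282276]), 'tvec': array([-0.23666956, -0.27545476,  1.52976161])}
wrist {'fx': 312.00730697112544, 'fy': 312.00730697112544, 'cx': 318.21836256342885, 'cy': 195.563014114539, 'k1': -0.04187692269516526, 'rvec': array([-2.4298495 , -1.64209308, -0.1988906 ]), 'tvec': array([-0.67418191, -0.02937077,  0.38702898])}
{'time': 0.15, 'q': array([-1.21792232,  0.46927657, -0.04860232,  1.53338098,  0.02409947,
        1.14103929, -0.08232858]), 'joint_vel': array([ 3.45978274e-04,  1.25488892e-05, -1.66886736e-03, -5.19667999e-03,
       -1.97847446e-03, -1.43364980e-03,  1.20234396e-04]), 'joint_efforts': array([ 4.71235289e-04, -5.08434176e+01, -8.08082731e-02, -2.36416805e+01,
       -6.13217312e-02,  3.56620224e-02,  1.44712944e-04]), 'position': array([0.25129347, 0.62599118, 0.22174312]), 'orientation': array([-1.22260969e-04,  1.89728558e-01,  9.81836289e-01, -7.49493251e-04]), 'wrist_force': array([ 0.2146892 ,  0.2733429 , -0.21451925]), 'moment': array([ 0.00440887, -0.04243984,  0.00533303]), 'grasp_force': 0.0, 'gripper_width': 0.08668125215349315} 0.0187
```

View pics/top0.png

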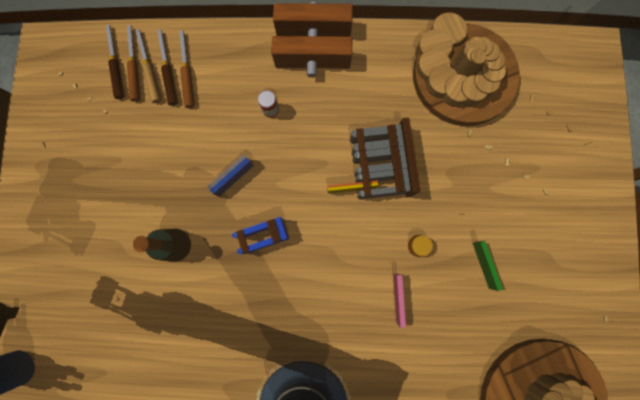

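View pics/scene0.png

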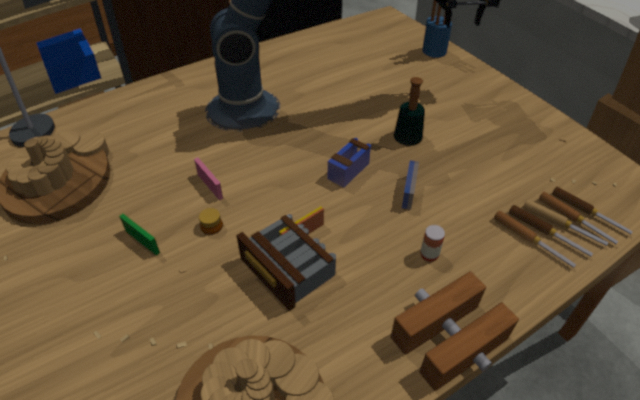

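The top view shows the rack at about (385,160), opening to the left (+y). The strop is at (352,186) in its nearest slot, the stone at (232,176), the mallet at (165,245), the oil can at (268,103) and the tin at (422,245). I'll zoom in on the rack.

```bash
python3 - <<'E'
from h import *
im=cv2.imread('pics/top0.png'); c=im[110:210,320:430]
c=cv2.convertScaleAbs(cv2.resize(c,None,fx=6,fy=6,interpolation=cv2.INTER_CUBIC),alpha=1.6,beta=15)
cv2.imwrite('pics/crop.png',c)
m=cam('top')
def rect(mask,z,roi):
    x0,y0,x1,y1=roi; k=np.zeros_like(mask);k[y0:y1,x0:x1]=mask[y0:y1,x0:x1]
    cs=cv2.findContours(k,cv2.RETR_EXTERNAL,cv2.CHAIN_APPROX_NONE)[0]; c=max(cs,key=cv2.contourArea)
    P=onplane(m,c[:,0,:],z)[:,:2]; return cv2.minAreaRect((P*1000).astype(np.float32)),cv2.contourArea(c)
hsv=cv2.cvtColor(im,cv2.COLOR_BGR2HSV)
print(hsv[176,232],hsv[186,345],hsv[160,380])
print('stone',rect(cv2.inRange(hsv,(100,60,50),(130,255,255)),.055,(195,145,262,205)))
print('strop',rect(cv2.inRange(hsv,(20,180,120),(32,255,255)),.055,(320,170,400,205)))
for n,p,z in [('mallet',(165,245),.1),('can',(268,99),.08),('tin',(422,245),.04),('decoy',(260,235),.06),('rackTL',(352,132),.062)]: print(n,onplane(m,p,z))
E
```

```text
[115 139  97] [ 23 252 180] [ 16 107  50]
stone (((552.32470703125, 189.19195556640625), (16.009958267211914, 117.14088439941406), 43.520626068115234), 263.5)
strop (((529.0668334960938, -90.92434692382812), (7.318166255950928, 82.3164291381836), 7.328145980834961), 70.5)
mallet [[0.37997518 0.32041938 0.1       ]]
can [[0.73753462 0.09908117 0.08      ]]
tin [[ 0.39512135 -0.27810932  0.04      ]]
decoy [[0.40978654 0.10823942 0.06      ]]
rackTL [[ 0.66349866 -0.10578209  0.062     ]]
```

View pics/crop.png

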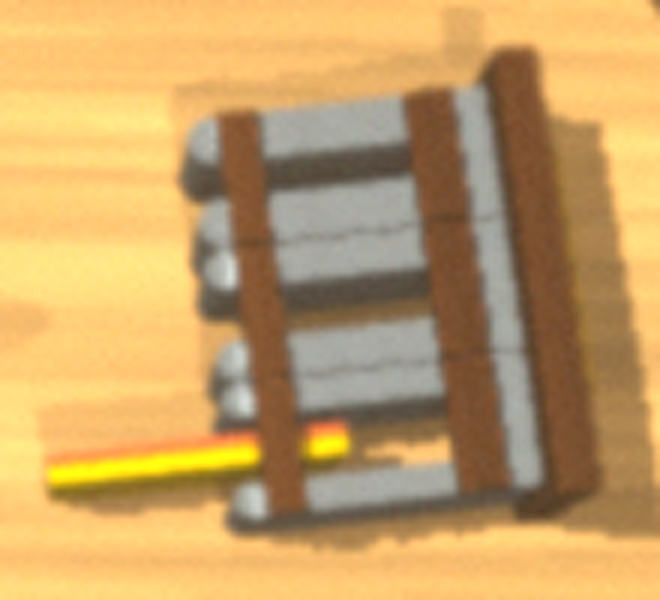

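The crop shows the wide slot nearest, holding the strop. The medium slot is in the middle and the narrow slot is farthest. Next I'll view the rack and the stone with the wrist camera.

```bash
cat >> h.py <<'E'
from scipy.spatial.transform import Rotation as Ro
def down(yaw):
    "tool z down, tool y axis along heading yaw (world)"
    y=np.array([np.cos(yaw),np.sin(yaw),0]); z=np.array([0,0,-1.]); x=np.cross(y,z)
    q=Ro.from_matrix(np.c_[x,y,z]).as_quat(); return np.r_[q[3],q[:3]]
E
python3 - <<'E'
from h import *
s=bot.sense(); q=s['orientation']; R=Ro.from_quat(np.r_[q[1:],q[0]]).as_matrix()
m=cam('wrist'); Rc=cv2.Rodrigues(m['rvec'])[0]; c=-Rc.T@m['tvec']
print('cam in tool',R.T@(c-s['position']),'optical axis',R.T@Rc[2],'img right',R.T@Rc[0])
for yaw in (0.1,0.1+np.pi):
    print(yaw,bot.inverse_kinematics([.58,-.03,.28],down(yaw)),bot.inverse_kinematics([.53,-.05,.03],down(yaw)),bot.inverse_kinematics([.65,-.08,.03],down(yaw)))
E
```

```text
cam in tool [ 6.42652626e-02  2.78900674e-05 -1.60136906e-01] optical axis [-2.40756944e-01  1.85412779e-04  9.70585421e-01] img right [-6.06541440e-04  9.99999758e-01 -3.41486479e-04]
0.1 [-0.49120089  0.29433949  0.59972537  1.71731906 -0.17769117  1.18463483
  0.25574687] [-0.31313563  0.52298179  0.42434745  2.0547068  -0.35478581  0.63349696
  0.45009296] [-0.25001217  0.68014259  0.44587217  1.75866413 -0.3910499   0.79169331
  0.48775774]
3.241592653589793 [-0.82885711  0.43113374  1.1195491   1.73241666 -0.40913019  1.23866436
 -2.64921874] [-0.75123258  0.79998408  1.10539069  2.07608829 -0.95476991  0.90338063
 -2.12813592] [-0.61614394  0.95544898  1.10267325  1.77940974 -0.98032337  1.07013225
 -2.18478236]
```

```bash
python3 - <<'E'
from h import *
import pickle
bot.reach([.55,.17,.25],down(0.1)); bot.dwell(.2); m1,a=shot('wrist','w_stone.png')
bot.reach([.585,-.09,.22],down(0.1)); bot.dwell(.2); m2,b=shot('wrist','w_rack.png')
pickle.dump((m1,m2),open('m.pkl','wb'))
cv2.imwrite('pics/both.png',cv2.resize(np.vstack([a,b]),(480,600)))
print(bot.sense()['time'])
E
```

```text
3.65
```

View pics/w_rack.png

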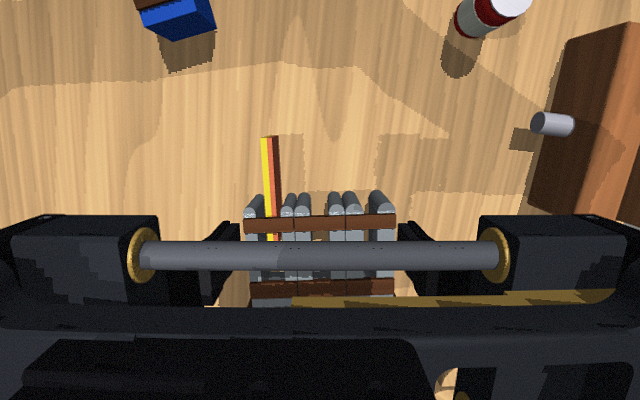

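View pics/w_stone.png

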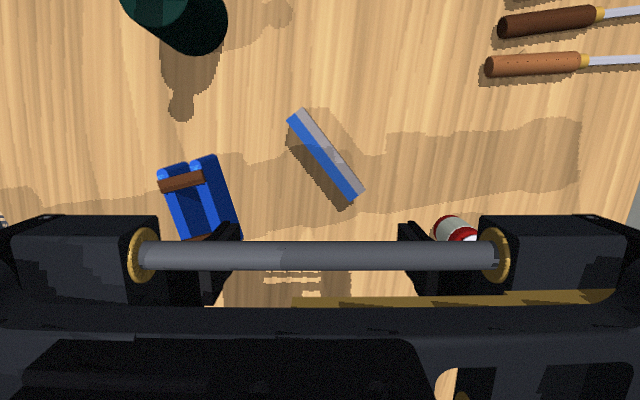

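The rack's slot mouths run along row ~205 and the strop spans (265,137) to (270,240). The stone spans about (295,112) to (358,195). I'll take a better framed rack view and zoom in on both.

```bash
python3 - <<'E'
from h import *
import pickle
m1,m2=pickle.load(open('m.pkl','rb'))
bot.reach([.585,-.17,.20],down(0.1)); bot.dwell(.2); m3,b=shot('wrist','w_rack2.png')
pickle.dump((m1,m2,m3),open('m.pkl','wb'))
a=cv2.imread('pics/w_stone.png')[95:215,270:380]
cv2.imwrite('pics/stonez.png',cv2.resize(a,None,fx=5,fy=5,interpolation=cv2.INTER_NEAREST))
c=b[60:240,210:430]; cv2.imwrite('pics/rackz.png',cv2.resize(c,None,fx=3.3,fy=3.3,interpolation=cv2.INTER_CUBIC))
E
```

```text
(no output)
```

View pics/rackz.png

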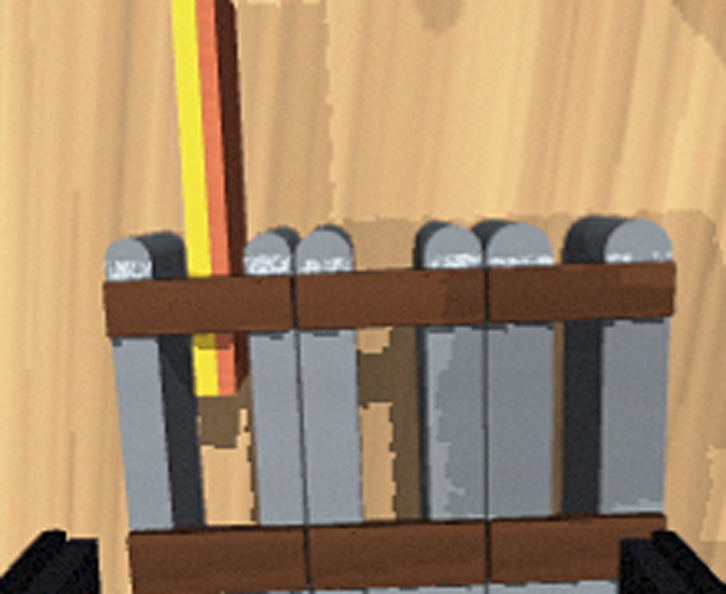

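View pics/stonez.png

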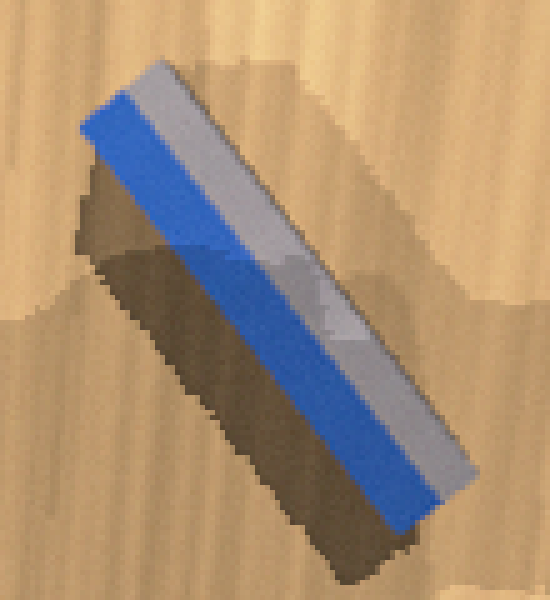

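```bash
python3 - <<'E'
from h import *
import pickle
from scipy.optimize import least_squares
m1,m2,m3=pickle.load(open('m.pkl','rb'))
R=lambda p:np.array(p,float)/3.3+[210,60]
T=[((297,331),28,-27.5,67),((487,320),28,27.5,67),((108,338),28,-82,67),((672,314),28,82,67),((308,592),108,-27.5,67),((487,587),108,27.5,67),
 ((130,533),88,-82,59),((306,527),88,-27.5,59),((488,520),88,27.5,59),((664,515),88,82,59),((104,283),12,-82,67),((675,262),12,82,67)]
W=np.array([onplane(m3,R(p),z/1e3)[0,:2] for p,_,_,z in T]); L=np.array([[x,y] for _,x,y,_ in T])/1e3
def f(v):
    c,s=np.cos(v[2]),np.sin(v[2]); return L@np.array([[c,s],[-s,c]])+v[:2]
r=least_squares(lambda v:(f(v)-W).ravel(),[.58,-.1,-1.5],loss='soft_l1',f_scale=.001)
print('rack',r.x); print(((f(r.x)-W)*1000).round(1).tolist())
e=onplane(m3,R([[216,396],[194,2]]),.055)[:,:2]; d=e[1]-e[0]; print('strop inner',e[0],'dir',np.arctan2(d[1],d[0]))
im=cv2.imread('pics/w_rack.png'); k=cv2.inRange(cv2.cvtColor(im,cv2.COLOR_BGR2HSV),(22,150,120),(32,255,255)); k[:130]=0;k[:,:250]=0;k[:,290:]=0;k[240:]=0
ys,xs=np.nonzero(k); t=ys.min(); print('yellow top',t,xs[ys<t+2].mean(), 'world',onplane(m2,[xs[ys<t+2].mean()+4,t],.055))
print('strop center pred',e[0]+d/np.linalg.norm(d)*.06,'outer',e[0]+d/np.linalg.norm(d)*.12)
S=onplane(m1,np.array([[165,60],[80,127],[400,535],[477,470]])/5+[270,95],.055)[:,:2]
print('stone',S.mean(0),cv2.minAreaRect((S*1000).astype(np.float32)),S.round(4).tolist())
E
```

```text
rack [ 0.58971069 -0.11217524 -1.4312933 ]
[[-0.5, -0.4], [0.4, -1.4], [-0.7, -0.5], [1.8, -1.0], [0.3, -0.7], [0.7, -0.1], [-0.0, 1.1], [0.1, 1.2], [-0.8, 0.9], [-0.7, 1.4], [-1.1, -0.2], [1.3, 0.2]]
strop inner [ 0.54375244 -0.16706239] dir 1.6979556329781231
yellow top 135 268.5 world [[ 0.53473396 -0.04445144  0.055     ]]
strop center pred [ 0.53614343 -0.10754682] outer [ 0.52853442 -0.04803125]
stone [0.55834888 0.19545249] ((558.5975341796875, 195.29330444335938), (23.822978973388672, 118.89680480957031), 43.78441619873047) [[0.5263, 0.2462], [0.5089, 0.23], [0.5911, 0.1441], [0.6071, 0.1615]]
```

```bash
cat >> h.py <<'E'
O=np.array([.5897,-.1122]); A=-1.4313
X=np.array([np.cos(A),np.sin(A)]); Y=np.array([-X[1],X[0]])
def rk(x,y,z): return np.r_[O+X*x+Y*y,z]
QR=down(A+np.pi/2)
def inr(p): d=np.array(p)[:2]-O; return np.r_[d@X,d@Y]
def st(t=''):
    s=bot.sense(); print(t,round(s['time'],2),inr(s['position']).round(4),s['position'][2].round(4),'F',s['wrist_force'].round(1),'w',round(s['gripper_width'],4),'g',round(s['grasp_force'],1)); return s
E
python3 - <<'E'
from h import *
q=down(.127); g=np.array([.5304,-.061])
bot.reach(np.r_[g,.12],q); 
print(bot.movel(np.r_[g,.015],q,contact_N=15)); st('down')
bot.command_gripper(.006,25); s=st('grip')
x0=inr(s['position'])[0]
print(bot.movel(np.r_[s['position'][:2]-X*.08,.016],contact_N=25)); st('drawn')
p=bot.sense()['position']; bot.movel(np.r_[p[:2],.022]); st('lift')
shot('top','top1.png'); m,b=shot('wrist','w1.png')
E
```

```text
False
down 5.81 [-0.0582 -0.0508] 0.0157 F [1.  0.2 0.3] w 0.0868 g 0.0
grip 7.01 [-0.0589 -0.0517] 0.0149 F [-0.2  0.  -0.4] w 0.0118 g 25.0
False
drawn 7.69 [-0.1381 -0.0517] 0.0161 F [-1.  -0.5 -0.6] w 0.0119 g 25.0
lift 7.94 [-0.1368 -0.0513] 0.0226 F [ 0.2 -0.4 -0.6] w 0.0117 g 25.0
```

View pics/w1.png

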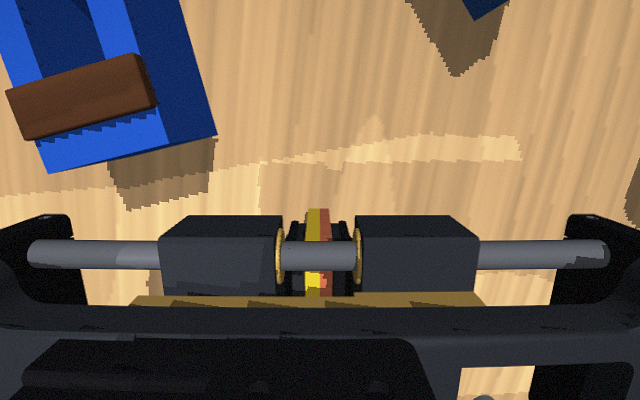

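The wrist view shows the strop held between the fingers, with its rear end at (319,208). I'll insert it in the narrow slot.

```bash
python3 - <<'E'
from h import *
bot.movel(rk(-.137,.055,.022),QR); bot.movel(rk(-.137,.055,.0155)); st('aligned')
print(bot.movel(rk(-.06,.055,.0155),max_speed=.08,contact_N=12)); st()
print(bot.movel(rk(-.016,.055,.0155),max_speed=.08,contact_N=15)); s=st('ins')
shot('top','top2.png')
im=cv2.imread('pics/top2.png')[110:210,300:430]
cv2.imwrite('pics/c2.png',cv2.resize(im,None,fx=5,fy=5,interpolation=cv2.INTER_CUBIC))
E
```

```text
aligned 9.15 [-0.137  0.054] 0.0151 F [ 0.5  0.9 -0.4] w 0.0119 g 25.0
False
 10.27 [-0.061   0.0551] 0.0154 F [ 0.3  0.6 -1.4] w 0.012 g 25.0
False
ins 10.97 [-0.0161  0.055 ] 0.0154 F [ 0.7  0.  -1.3] w 0.0117 g 25.0
```

```bash
python3 - <<'E'
from h import *
bot.command_gripper(.04); bot.movel(rk(-.075,.055,.0155)); bot.command_gripper(0.0,25); st('closed')
bot.movel(rk(-.075,.055,.020))
print(bot.movel(rk(-.045,.055,.020),max_speed=.08,contact_N=12)); st()
print(bot.movel(rk(-.012,.055,.020),max_speed=.04,contact_N=12)); st('pushed')
bot.movel(rk(-.08,.055,.020)); 
# stone view: fetch refined
bot.movel(rk(-.08,.055,.15)); st()
shot('top','top3.png')
im=cv2.imread('pics/top3.png')[100:210,200:430]
cv2.imwrite('pics/c3.png',cv2.resize(im,None,fx=3.4,fy=3.4,interpolation=cv2.INTER_CUBIC))
for yaw in (np.arctan2(.0859,-.0822)-np.pi/2,):
    print(yaw,[None if (j:=bot.inverse_kinematics([.558,.195,.02],down(y))) is None else j.round(2) for y in (yaw,yaw+np.pi)])
E
```

```text
closed 13.28 [-0.075  0.055] 0.0155 F [-0.3 -0.7 -0.6] w 0.0001 g 0.0
False
 14.05 [-0.0442  0.0548] 0.0199 F [ 0.5 -0.4 -0.2] w 0.0002 g 0.0
True
pushed 14.67 [-0.0242  0.0546] 0.0195 F [ 0.1  0.8 -0.2] w 0.0005 g 0.3
 16.2 [-0.0801  0.0542] 0.149 F [ 0.2  0.9 -0.3] w 0.0001 g 0.0
0.7633910089710971 [array([-0.59,  0.59,  0.24,  1.91, -0.22,  0.67,  0.55]), array([-1.06,  0.8 ,  0.96,  1.94, -0.87,  0.88, -2.02])]
```

View pics/c3.png

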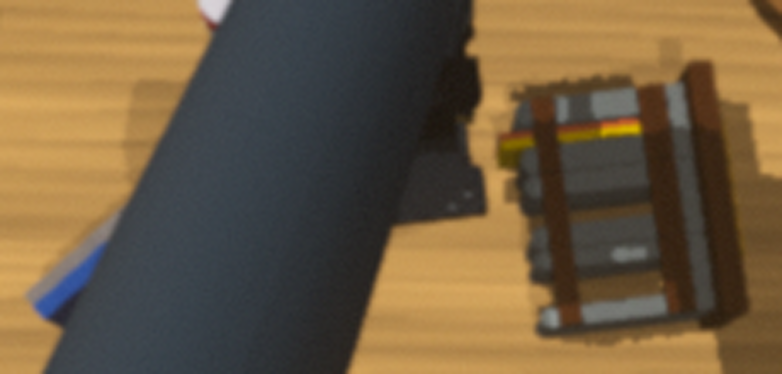

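The crop shows the strop deep in the far slot, with only a short end showing at the mouth. The stone is next, gripped near its rear end and slid along the bench.

```bash
python3 - <<'E'
from h import *
q=down(.763); g=np.array([.5288,.2265])
bot.command_gripper(.087)
bot.reach(np.r_[g,.13],q)
m,b=shot('wrist','w_s2.png')
print(bot.movel(np.r_[g,.0155],contact_N=15)); st('down')
bot.command_gripper(.015,55); s=st('grip')
print(bot.movel(rk(-.13,-.055,.0160),QR,contact_N=30)); st('aligned')
m,b=shot('wrist','w_s3.png')
print(bot.movel(rk(-.07,-.055,.016),max_speed=.08,contact_N=14)); st()
E
```

```text
False
down 19.79 [-0.3438 -0.0124] 0.0162 F [ 0.1 -0.8  0. ] w 0.087 g 0.0
grip 20.84 [-0.3438 -0.0135] 0.0154 F [-0.7  0.1  0.4] w 0.0238 g 55.0
False
aligned 22.44 [-0.1312 -0.0547] 0.0159 F [-0.2 -0.3 -2.6] w 0.0237 g 55.0
False
 23.39 [-0.0706 -0.055 ] 0.0159 F [ 1.1  0.7 -2.4] w 0.0239 g 55.0
```

```bash
python3 - <<'E'
from h import *
print(bot.movel(rk(-.016,-.055,.0158),max_speed=.08,contact_N=15)); st('ins')
bot.command_gripper(.045); bot.movel(rk(-.08,-.055,.016)); bot.command_gripper(0.0,25)
bot.movel(rk(-.08,-.055,.020)); print(bot.movel(rk(-.012,-.055,.020),max_speed=.05,contact_N=14)); st('pushed stone')
bot.movel(rk(-.08,-.055,.020)); bot.movel(rk(-.08,.055,.020))
print(bot.movel(rk(-.012,.055,.020),max_speed=.05,contact_N=20)); st('pushed strop')
bot.movel(rk(-.08,.055,.020)); bot.movel(rk(-.08,.055,.15))
bot.reach([.585,-.17,.20],down(0.1)); bot.dwell(.2); m,b=shot('wrist','w_fin.png'); st()
import pickle; pickle.dump(m,open('mf.pkl','wb'))
c=b[60:240,210:430]; cv2.imwrite('pics/finz.png',cv2.resize(c,None,fx=3.3,fy=3.3,interpolation=cv2.INTER_CUBIC))
E
```

```text
False
ins 24.22 [-0.0164 -0.0551] 0.0157 F [ 0.3 -0.3 -2.3] w 0.0236 g 55.0
True
pushed stone 27.8 [-0.0242 -0.0554] 0.0197 F [-0.7 -0.2 -0.3] w 0.0006 g 0.0
True
pushed strop 30.38 [-0.0246  0.0546] 0.0196 F [0.4 0.8 0.9] w 0.0005 g 0.4
 32.85 [ 0.0549 -0.0121] 0.1992 F [ 0.  -0.3  1.1] w 0.0003 g 0.0
```

View pics/finz.png

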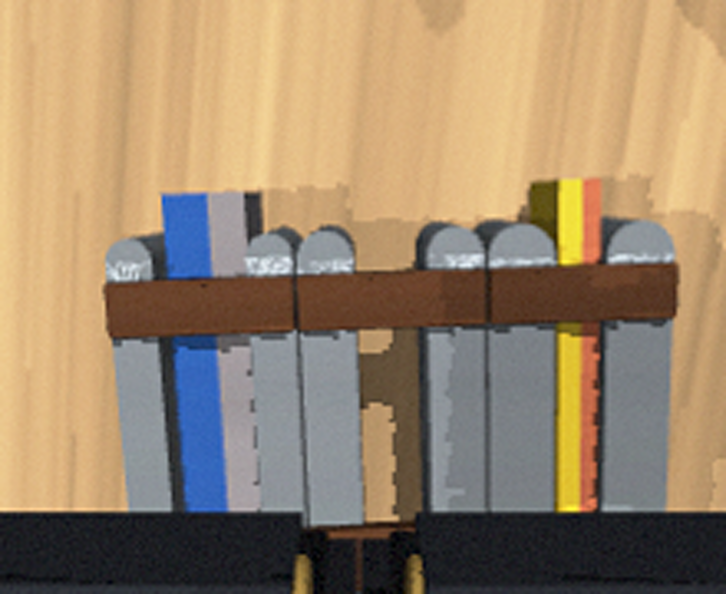

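The view shows the stone in the wide slot and the strop in the narrow slot, each sticking out about 12–13 mm, and the medium slot empty. Both pushes ended at the same depth, so both parts are against the back stop.

```bash
python3 -c "
from bench import bot
print(bot.close_job())"
```

```text
the job is handed in; nothing more can be done
None
```

The job is handed in, with the strop in the narrow slot and the stone in the wide slot, both pushed to the back stop, and the medium slot left empty; no verdict came back, and I did not re-measure the mallet, oil can and tin.

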